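# Home the decorating wheel

## Task

In the pottery decorating room, turn the banding wheel by its little metal stud until the stud stands at the fixed pointer beside the rim, and let go of it with the dish still standing in the middle of the wheel. Then store this position by pressing the long key of the controller with the fingertips, firmly (about 10 N) for about a second but never harder than 25 N, and take the hand away. Leave the other two keys unpressed, and the bowl, tin, cup and saucer where they are.

Things in the scene. Friction and masses are not known exactly. Their poses are not given: they have to be found in the camera images.
- stud (a point): The index stud: a bright bare-metal pin 12 mm in diameter standing 20 mm up from the wheel's dark disc, 85 mm from the axle, near the rim. This point is on the pin's axis, half-way up (10 mm above the disc); its x axis points radially outward.
- index_point (a point): The place where the middle of the stud must come: 85 mm from the axle, 88 mm above the bench, radially inward of the aluminium pointer. The pointer is a bracket fixed to the wheel's base with a corner-shaped tip 114 mm from the axle and 76 mm up, just below the disc's top; this point's x axis points radially outward. It does not turn with the disc and never moves.
- wheel_center (a point): Centre of the disc's top face, on the vertical axle. The disc is 210 mm in diameter, its top is 78 mm above the bench, and it is 16 mm thick; the base below is fixed to the bench.
- wheel_head (a joint): Turn of the disc, rad, growing anticlockwise seen from above; 0 (or a full turn, 2 pi) when the stud is at the pointer. Turns freely both ways past a full turn. Its friction holds it where it is left; a push of about 1.5 N on the stud turns it.
- dish_mid (a point): Small loose white dish standing near the middle of the disc, 90 mm across at the rim, 34 mm tall, about 0.16 kg; this point is on its axis, half-way up. It rides with the disc.
- console: Grey controller box fixed on the bench, 150 x 220 mm and 52 mm tall, with a black top sheet, a display strip along its far side and a row of three grey keys nearer its -x side. Origin: centre of its underside; the row runs along its y axis. The order of the keys along the row varies.
- key_long: The key to press: the long rectangular one, 52 mm along its x axis by 20 mm along its y axis, standing 4 mm above the black sheet. Its origin is the centre of its top face; z up. It is a stiff membrane key: it gives only 1.5 mm in all and starts to give at 2 N. The press registers once it has been held at 6 N or more for 0.4 s. Key centres are 60 mm apart along the row (the y axis).
- key_round: Round key, 28 mm in diameter, not to be pressed. Its origin is the centre of its top face; z up. It is a stiff membrane key: it gives only 1.5 mm in all and starts to give at 2 N. 
- key_square: Square key, 26 x 26 mm, not to be pressed. Its origin is the centre of its top face; z up. It is a stiff membrane key: it gives only 1.5 mm in all and starts to give at 2 N. 
- paint_bowl: Blue glazed bowl, 70 mm across, 45 mm tall, a loose bystander near the work. Origin: centre of its underside.
- tin: Upright plain metal tin, 60 x 90 x 154 mm, with a small screw cap, a loose bystander near the work. Origin: centre of its underside.
- cup: White tapered cup standing mouth down, 84 mm across at the bench, 100 mm tall, a loose bystander near the work. Origin: centre of its underside.
- saucer: White saucer, 120 mm across, 18 mm tall, a loose bystander near the work. Origin: centre of its underside.
Not all that is in view belongs to the job. What is shaped like the part that bears stud but white is not meant.

How it is judged:
By the outcome, as a careful person would: the job done as asked, in the order asked, and still so for the second after the job is handed in, with the robot touching nothing.
It also fails if it takes over 59 s, if anything falls off the work surface, if the arm or the gripper's body presses on something with over 40 N, if the wrist force passes 120 N, or if a joint passes its speed limit or range.

## Robot

A 6-joint arm with a two-finger parallel gripper is mounted at the origin on the work surface. World frame = base frame: x ahead of the robot, y to its left, z up, the work surface at z = 0. Lengths are in mm, angles in rad, forces in N, time in s.
With the tool pointing down it reaches from about 300 to 775 mm from the base axis. Payload 14.6 kg.
Tool frame: the origin (TCP) lies between the finger pads; the fingertips stand 19 mm ahead of it and the grasp point (between the pads) is the TCP; z points along the fingers, y is the line along which they close (so a half turn about z gives the same grasp; the last joint's range is limited). The gripper opens to 94 mm and grips with 3 to 60 N. Pads are 16 mm wide; open, the fingers measure 119 mm over their backs; the gripper's body (75 mm by 177 mm) begins 78 mm behind the grasp point.
Start: joints at [1.281, 0.3, 1.521, -0, 1.321, -0.067], TCP at [121.527, 536.396, 224.446] pointing down, gripper open.
Joint ranges: [-3.03, 3.03], [-0.79, 2.21], [0.23, 2.52], [-1.04, 4.18], [0, 3.07], [-2.55, 2.55]. Speed limits (rad/s): [2.22, 2.22, 2.57, 3.14, 3.14, 3.14].

## Interface

Orientations are given as [roll, pitch, yaw] about the fixed x, y, z axes, in that order (R = Rz(yaw) Ry(pitch) Rx(roll)).
In Python, from cell import monitor, imaging, job, find_in, trace gives the robot as it stands. The module is installed in compiled form; this text tells all that it offers.
- The arm moves only by the tool arm_command, never from a script. Its argument "steps" is a list of rows, each a list of 5 numbers: the opening, from 0 (shut) to 1 (fully open), then the shift along the tool's x, y, z in mm, then the turn about the tool's z in degrees. In form: [[gripper, dx, dy, dz, turn], ...]. A call has 1 to 20 rows; each row is the pose to reach, as a shift and turn from the pose commanded when the call began, along the tool's axes at that moment; what a row does not reach only later rows make up. A row lasts 1/8 s, in which the tool goes at most 62.5 mm and 10.7 degrees, less where a joint would pass 70% of its speed; a pose out of reach is approached as far as the arm can. A call with a gripper value outside its range is refused whole. The fingers move at their own pace and stop on an object; "force" is the grip in N (left out, the last holds). Time passes only in rows, so rows that repeat a pose let the fingers close. It gives the time, the measured TCP pose, the force, the opening and the grip force at its end, in the units of the state.
- monitor.read_state(): the state, without advancing time (a new reading comes with each control period).
- imaging.camera(name): name is "scene" or "top" or "wrist"; returns a dict with "img" (480x640x3 uint8, red, green, blue), "mtx" (3x3 intrinsics, pixels), "view" (4x4, takes a point from world to camera coordinates). Camera axes: x right, y down, z forward; pixel columns grow to the right and rows downward; lengths in mm; the calibration is good to about 2 mm. A picture is of the moment at which its call begins. There is no depth.
- job.sign_off(): hands the job in; it is judged then, once.
Trained networks look in a picture, given as the dict that the camera call returned (one of the last four; its "shot" number tells which), for a name from the list of things; names that differ only in an ending like _2 or _b are one class to them, and where a whole thing is asked for, a point or a joint stands for the part that bears it (a point fixed in the world has none). Each returns a list of dicts, best first, with "p" (0 to 1); they miss things now and then, are a little off and sometimes report something else, mostly with a low value. They report only what shows in the picture. A call takes as long as a camera call. They do not tell look-alikes from the thing itself.
- find_in(picture, target): "rect" ([centre column, centre row, width, height] in pixels, round what is visible of it).
- trace(picture, target): "region" (480x640 bool, what is visible of it) and "rect" ([centre column, centre row, width, height] in pixels, round what is visible of it).
The state is a dict: "clock": time; "joints": joint angles; "qd": joint speeds; "effort": joint torques, N m; "eef_pos": TCP position; "eef_rot": TCP orientation; "wrist_force": force on the tool from outside, world axes, zero at the start; "moment": the same for the moment, N m; "finger_gap": finger opening in mm; "finger_force": force on a finger pad.
Only numpy, scipy, OpenCV 4.12 (cv2) and the standard library are available. Lean on these libraries where they do the work, as an engineer would, in place of code of your own. Each camera call takes 0.05 s, during which the arm holds its last target. There are 200 camera calls.

## Working session

There is one attempt and no reset: what is moved stays moved. The work goes in short steps, Python scripts to look and compute and a tool call to move; the robot and the scene stay as the last step left them, time stands still between calls to the robot, and variables do not carry over. Pictures are saved under pics/ and viewed, at most 10 in all, crops included, and the job is handed in when it is done.

Besides the shell and the picture viewer there is one more tool, called after "Call:" as name(argument=value, ...) on one line, values as JSON. arm_command: Moves the arm, as the interface text tells. Its arguments: {"type":"object","properties":{"steps":{"type":"array","items":{"type":"array","items":{"type":"number"}}},"force":{"type":"number"}},"required":["steps"]}

```bash
mkdir -p pics
cat > h.py <<'E'
import numpy as np, cv2
from cell import monitor, imaging, job, find_in, trace
def ray(c,u,v):
    V=c["view"];R=V[:3,:3];t=V[:3,3]
    return -R.T@t, R.T@np.linalg.solve(c["mtx"],[u,v,1.])
def onz(c,u,v,z):
    o,d=ray(c,u,v); return o+d*(z-o[2])/d[2]
def proj(c,p):
    q=c["mtx"]@(c["view"][:3,:3]@np.array(p,float)+c["view"][:3,3]); return q[:2]/q[2]
def save(n,img): cv2.imwrite(f"pics/{n}.png",cv2.cvtColor(img,cv2.COLOR_RGB2BGR))
E
python3 - <<'E'
from h import *
np.set_printoptions(precision=1,suppress=True)
s=monitor.read_state();print(s)
for n in("scene","top"):
    c=imaging.camera(n);save(n,c["img"]);print(n,c["mtx"].tolist(),ray(c,320,240))
    for t in("stud","wheel_center","dish_mid","console","key_long","key_round","key_square","paint_bowl","tin","cup","saucer"):
        print(t,[(np.round(d["rect"],1).tolist(),round(d["p"],2)) for d in find_in(c,t)[:3]])
E
```

```text
{'clock': 0.0, 'joints': array([ 1.3,  0.3,  1.5, -0. ,  1.3, -0.1]), 'qd': array([ 0.,  0., -0.,  0., -0.,  0.]), 'effort': array([ -0. , -53.2, -35.3,   0.1,   0. ,   0. ]), 'eef_pos': array([121.5, 536.2, 223.9]), 'eef_rot': array([-3.1, -0. ,  2.9]), 'wrist_force': array([-0.1,  0.3,  0.5]), 'moment': array([0., 0., 0.]), 'finger_force': 0.0, 'finger_gap': 94.23593197744441}
scene [[615.5918865625124, 0.0, 321.03063933990813], [0.0, 615.5918865625124, 236.8325597359602], [0.0, 0.0, 1.0]] (array([1427.9, -312.8, 1231.7]), array([-0.6,  0.2, -0.8]))
stud [([423.6, 237.4, 87.3, 70.0], 0.92), ([426.5, 141.1, 83.0, 49.5], 0.78)]
wheel_center [([428.2, 141.3, 75.5, 55.3], 0.78), ([422.1, 233.8, 84.0, 68.3], 0.57)]
dish_mid [([424.8, 226.1, 40.7, 30.2], 0.97), ([421.8, 236.1, 85.0, 69.4], 0.44)]
console [([266.8, 261.8, 105.4, 83.6], 0.98), ([128.8, 277.1, 52.7, 38.8], 0.2)]
key_long [([260.7, 247.1, 12.8, 19.3], 0.73)]
key_round [([280.8, 239.2, 13.6, 9.7], 0.62)]
key_square []
paint_bowl [([321.5, 207.7, 22.2, 22.7], 0.74), ([281.9, 238.5, 11.9, 8.6], 0.53)]
tin [([500.2, 185.1, 48.5,
[... 220 characters left out ...]
y([ 305.6,  -28.9, 1234. ]), array([ 0.2,  0. , -1. ]))
stud [([163.8, 363.3, 91.7, 100.8], 0.65)]
wheel_center [([236.9, 224.6, 87.7, 85.3], 0.9), ([164.8, 365.1, 99.2, 96.5], 0.75)]
dish_mid [([232.9, 221.6, 41.4, 35.6], 0.75)]
console [([396.9, 254.4, 105.7, 79.8], 0.85), ([325.6, 308.9, 31.5, 31.9], 0.59)]
key_long [([402.0, 258.0, 10.7, 24.7], 0.71)]
key_round [([378.1, 266.0, 10.1, 14.3], 0.61)]
key_square []
paint_bowl [([326.6, 309.4, 31.8, 27.1], 0.75), ([402.1, 261.1, 14.1, 24.7], 0.63)]
tin [([120.2, 266.6, 67.8, 45.9], 0.92), ([325.6, 308.5, 29.2, 25.3], 0.19)]
cup [([340.8, 148.7, 27.7, 39.3], 0.86)]
saucer [([535.6, 274.1, 48.6, 49.3], 0.8), ([396.6, 252.2, 104.7, 79.4], 0.61)]
```

View pics/scene.png

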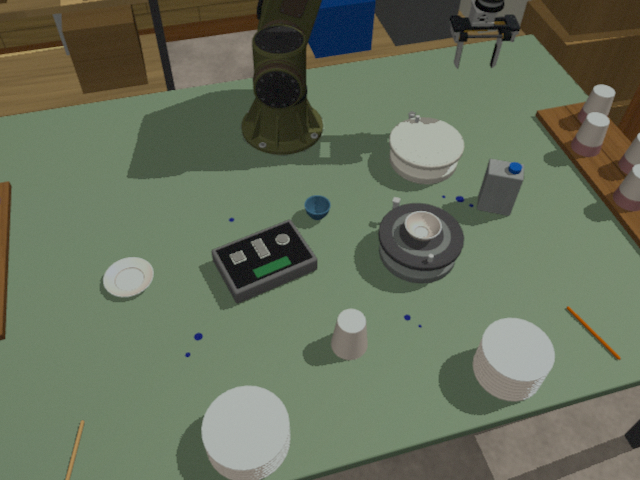

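View pics/top.png

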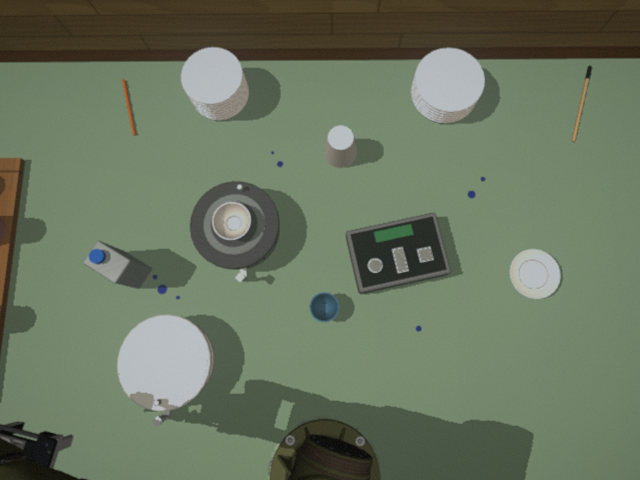

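The scene picture shows the dark wheel at (421,240), with its stud at about (431,258) and the pointer at about (396,203). In the top picture the same wheel is at (236,225), the stud at (240,187) and the pointer at (241,275). There are two candidates. The white wheel, top (165,363), is the look-alike. The dark disc, top (236,225), carries the bare-metal stud and the dish, so it's the one meant. I'll confirm this in an enlarged crop.

Run:
```python
from h import *
np.set_printoptions(precision=1,suppress=True)
c=imaging.camera("top");i=c["img"]
a=cv2.resize(i[170:300,180:290],None,fx=4,fy=4,interpolation=3)
b=cv2.resize(i[200:300,340:460],None,fx=3,fy=3,interpolation=3)
o=np.zeros((520,800,3),np.uint8);o[:,:440]=a;o[:300,440:800]=b;
s=imaging.camera("scene");
o[300:520,440:800]=cv2.resize(s["img"][195:285,370:480],(360,220),interpolation=3)
save("crop",o)
r=trace(c,"wheel_center")
for d in r[:2]:print(d["rect"],d["p"],onz(c,*d["rect"][:2],78))
for n,cc in(("top",c),("scene",s)):
  for t,z in(("dish_mid",95),("console",52),("key_long",56),("key_round",56),("key_square",56),("paint_bowl",45),("tin",77),("cup",100),("saucer",18)):
    for d in trace(cc,t)[:1]:
        m=np.argwhere(d["region"]).mean(0)[::-1];print(n,t,d["p"],m,onz(cc,*m,z),onz(cc,*m,0)[:2])
```

```text
[165.6, 364.8, 96.3, 94.2] 0.96 [243.4 354.2  78. ]
[235.6, 226.1, 87.1, 85.1] 0.89 [558.8 211.2  78. ]
top dish_mid 0.68 [231.4 221. ] [567.  217.8  95. ] [588.8 238.4]
top console 0.92 [396.7 252.2] [ 502.9 -164.8   52. ] [ 511.6 -170.8]
top key_long 0.75 [400.1 259.5] [ 485.1 -171.9   56. ] [ 493.6 -178.7]
top key_round 0.67 [374.9 265.5] [ 470.6 -113.3   56. ] [ 478.5 -117.3]
top key_square 0.53 [425.  254.3] [ 497.5 -229.8   56. ] [ 506.7 -239.4]
top paint_bowl 0.85 [324.5 307.3] [374.2   3.3  45. ] [376.8   4.5]
top tin 0.84 [117.5 265.6] [464.9 481.9  77. ] [475.5 515.9]
top cup 0.68 [340.4 147. ] [744.4 -32.6 100. ] [783.1 -32.9]
top saucer 0.88 [534.8 273.8] [ 457.9 -493.7   18. ] [ 460.2 -500.5]
scene dish_mid 0.63 [423.  225.5] [557.6 222.7  95. ] [484.9 267.4]
scene console 0.76 [264.5 261. ] [ 528.7 -169.9   52. ] [ 489.  -163.6]
scene key_long 0.46 [420.6 238.8] [566.9 218.7  56. ] [525.9 244. ]
scene key_round 0.55 [282.3 238.2] [ 474.1 -112.2   56. ] [ 428.7 -102.6]
scene key_square 0.55 [238.2 256. ] [ 500.1 -228.2   56. ] [ 455.9 -224.2]
scene paint_bowl 0.93 [317.7 206.1] [383.8   5.1  45. ] [344.3  17.2]
scene tin 0.95 [500.5 185.8] [468.9 482.4  77. ] [404.9 535.4]
scene cup 0.77 [350.1 334.6] [804.4 -45.3 100. ] [749.3 -21.6]
scene saucer 0.85 [128.4 276. ] [ 460.2 -492.9   18. ] [ 445.8 -495.5]
```

View pics/crop.png

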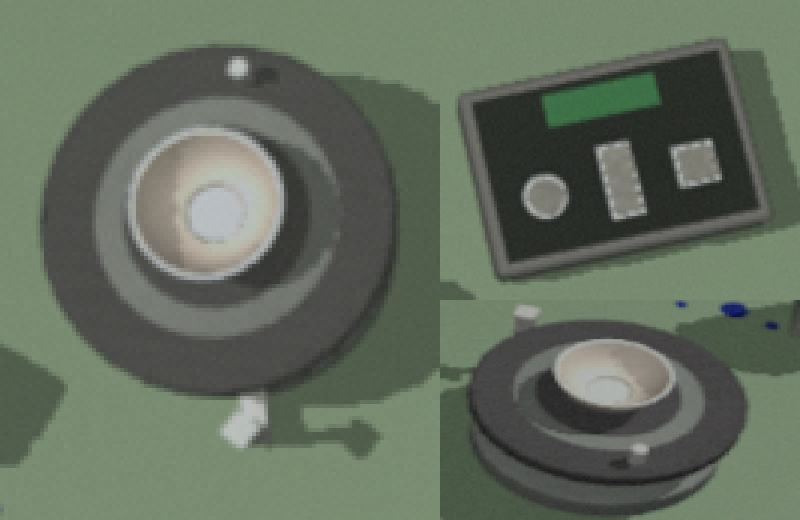

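The crop confirms it: the dark disc has the metal pin at full-image (239,187) with the dish inside it, and the pointer bracket is at (241,275). The long key is the middle one, at (400,260). Next I'll look closer with the wrist camera to get the pointer's exact bearing.

```bash
cat >> h.py <<'E'
from scipy.spatial.transform import Rotation as Ro
def tool(s=None):
    s=s or monitor.read_state(); return np.array(s["eef_pos"]),Ro.from_euler("xyz",s["eef_rot"]).as_matrix()
def shift(p,s=None):
    e,R=tool(s); return R.T@(np.array(p,float)-e)
E
python3 - <<'E'
from h import *
np.set_printoptions(precision=2,suppress=True)
c=imaging.camera("wrist");o,d=ray(c,320,240);e,R=tool()
print(e,R,"cam in tool",R.T@(o-e),R.T@d,c["mtx"][0,0])
t=imaging.camera("top")
print("stud",onz(t,239.3,186.8,98),"ctr",onz(t,234.2,224.3,78),"key",onz(t,400.3,260,56))
print(shift([559,211,330]))
E
```

```text
[121.5  536.39 224.44] [[-0.98  0.22 -0.  ]
 [ 0.22  0.98 -0.  ]
 [ 0.   -0.   -1.  ]] cam in tool [  75.71    0.58 -160.56] [-0.25  0.    0.97] 391.90919106964526
stud [648.  202.3  98. ] ctr [563.11 214.65  78.  ] key [ 483.85 -172.28   56.  ]
[-498.56 -220.69 -105.55]
```

Call:
arm_command(steps=[[1,-60,-24,-20,0],[1,-115,-46,-35,0],[1,-170,-68,-35,0],[1,-225,-90,-35,0],[1,-280,-113,-35,0],[1,-335,-135,-35,0],[1,-390,-157,-35,0],[1,-445,-180,-35,0],[1,-500,-202,-35,0],[1,-530,-214,-35,0],[1,-530,-214,-35,0],[1,-530,-214,-35,0],[1,-530,-214,-35,0]])

```text
clock: 3.98
eef_pos: [590.4, 211.5, 259.8]
eef_rot: [3.141, 0.0, 2.92]
wrist_force: [0.4, -0.5, -0.4]
finger_gap: 94.1
finger_force: 0.0
```

Run:
```python
from h import *
np.set_printoptions(precision=2,suppress=True)
s=monitor.read_state();print(s["clock"],s["eef_pos"],s["joints"])
c=imaging.camera("wrist");save("w1",c["img"])
for z,p in((78,(563,214.6)),(98,(648,202.3))):print(proj(c,[*p,z]))
for d in trace(c,"stud")[:2]:print(d["rect"],d["p"])
```

```text
3.975 [590.44 211.47 259.82] [ 0.29  0.45  1.23  0.    1.46 -1.06]
[315.02 195.63]
[322.64 295.56]
[314.7, 189.9, 239.6, 235.7] 0.96
```

View pics/w1.png

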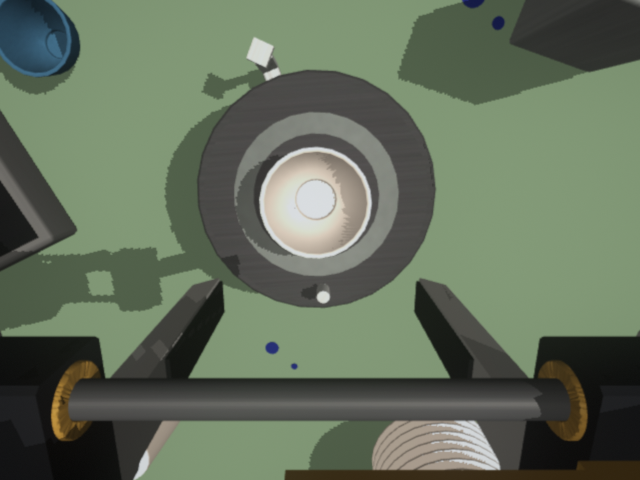

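The wrist view shows the disc centred at about (316,188), the stud top at (323,297) and the pointer head at (260,52), with its stem running to (272,75). I'll enlarge the pointer and fit the disc outline.

Run:
```python
from h import *
from scipy.optimize import least_squares
np.set_printoptions(precision=2,suppress=True)
c=imaging.camera("wrist");i=c["img"]
o=np.zeros((500,800,3),np.uint8)
o[:,:400]=cv2.resize(i[30:90,236:284],(400,500),interpolation=3)
o[:,400:]=cv2.resize(i[280:317,308:338],(400,500),interpolation=3)
save("w2",o)
m=trace(c,"stud")[0]["region"].astype(np.uint8)
k=cv2.convexHull(max(cv2.findContours(m,0,1)[0],key=cv2.contourArea))[:,0]
m2=np.zeros_like(m);cv2.fillConvexPoly(m2,k,1)
P=max(cv2.findContours(m2,0,1)[0],key=cv2.contourArea)[:,0]
W=np.array([onz(c,u,v,78)[:2] for u,v in P])
f=least_squares(lambda q:np.hypot(*(W-q[:2]).T)-q[2],[560,212,105],loss="soft_l1")
print("centre",f.x,np.abs(f.fun).mean())
hsv=cv2.cvtColor(i,cv2.COLOR_RGB2HSV)
b=((i.min(2)>165)).astype(np.uint8)
n,l,st,ce=cv2.connectedComponentsWithStats(b)
for q in range(1,n):
    if st[q,4]>20:print(st[q],ce[q],onz(c,*ce[q],98)[:2])
```

```text
centre [565.08 214.55 103.93] 0.23882572952773812
[247  37  26  29 485] [259.37  51.28] [445.03 198.65]
[265  68  15  12 107] [271.92  73.43] [462.1  203.99]
[ 260  147  112  111 6629] [306.04 205.51] [566.86 206.16]
[317 291  13  12 117] [323.03 296.42] [649.07 202.28]
[ 437  421   63   49 1314] [472.3  444.48] [834.62 311.82]
[135 451  14  28 184] [142.81 464.83] [786.38 -13.5 ]
```

View pics/w2.png

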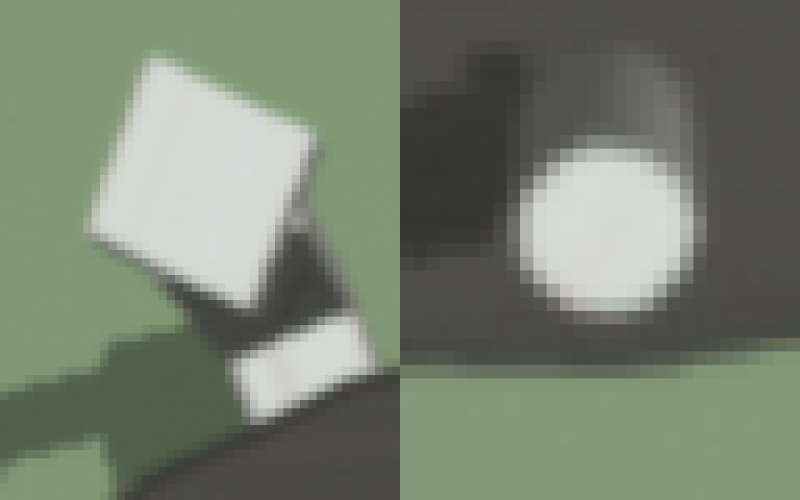

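The left crop shows a square pointer head with its inward corner at full-image (266.0,66.6) and its outer corner at (254.6,37.2). The stem and bracket foot are below it. The right crop shows the stud's round top at (323,296).

Run:
```python
from h import *
np.set_printoptions(precision=2,suppress=True)
c=imaging.camera("wrist")
C=np.array([565.1,214.6])
px=[(236+x*.12,30+y*.12) for x,y in((250,305),(155,60),(312,133),(93,230))]
Q=[onz(c,u,v,76)[:2] for u,v in px]
for q in Q:
    d=q-C;print(q,np.hypot(*d),np.degrees(np.arctan2(d[1],d[0])))
d=Q[1]-Q[0];print("diag",np.degrees(np.arctan2(d[1],d[0])),np.hypot(*d))
for z in (98,):
    p=onz(c,323.0,296.4,z)[:2]-C;print("stud",p,np.hypot(*p),np.degrees(np.arctan2(p[1],p[0])))
t=tool()[0];print(t,monitor.read_state()["eef_rot"])
a=imaging.camera("top");x=onz(a,180+237/4,170+67/4,98);print(x)
```

```text
[452.52 198.71] 113.69720567329259 -171.96824395571647
[429.55 195.36] 136.90472462867595 -171.92090073535383
[439.04 208.42] 126.20916660588782 -177.19352569364352
[442.67 185.59] 125.82194213157668 -166.6690503109894
diag -171.68896069665414 23.20774792490555
stud [ 84.08 -12.61] 85.02336466125305 -8.530916256635765
[590.87 210.93 259.64] [3.14 0.   2.92]
[648.12 202.42  98.  ]
```

Call:
arm_command(steps=[[0.4,-30,2,30,-4.2],[0.4,-59,4.2,60,-4.2],[0.4,-59,4.2,100,-4.2],[0.4,-59,4.2,130,-4.2],[0.4,-59,4.2,130,-4.2],[0.4,-59,4.2,130,-4.2]], force=5)

```text
clock: 5.03
eef_pos: [650.1, 201.8, 131.2]
eef_rot: [3.141, 0.002, 2.992]
wrist_force: [-0.3, 0.3, 0.8]
finger_gap: 39.0
finger_force: 0.0
```

Run:
```python
from h import *
np.set_printoptions(precision=2,suppress=True)
s=monitor.read_state();print(s["clock"],s["eef_pos"],np.degrees(s["eef_rot"]),s["joints"],s["finger_gap"])
print(shift([649.1,202.3,102],s))
c=imaging.camera("wrist");save("w3",c["img"][150:480])
```

```text
5.025 [650.13 201.84 131.18] [179.96   0.1  171.44] [ 0.25  0.67  1.2  -0.    1.27 -1.17] 38.98334835485603
[ 1.14  0.28 29.18]
```

View pics/w3.png

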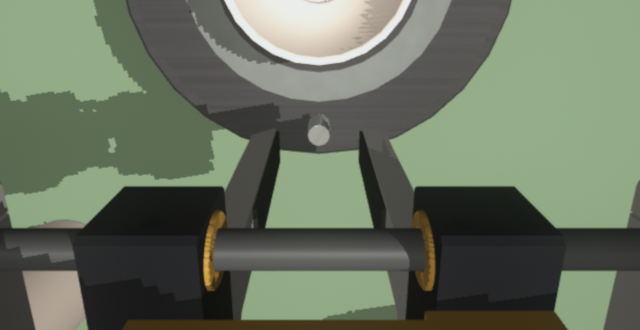

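The stud is at crop (318,134), midway between the fingertips at 278 and 360. I'll descend 29 mm and close gently.

Call:
arm_command(steps=[[0.4,1.1,0.3,15,0],[0.4,1.1,0.3,29,0],[0.4,1.1,0.3,29,0],[0.2,1.1,0.3,29,0],[0.0,1.1,0.3,29,0],[0.0,1.1,0.3,29,0],[0.0,1.1,0.3,29,0],[0.0,1.1,0.3,29,0]], force=5)

```text
clock: 6.08
eef_pos: [648.7, 202.1, 100.8]
eef_rot: [3.141, 0.0, 2.992]
wrist_force: [-0.2, -0.7, 1.8]
finger_gap: 11.8
finger_force: 5.0
```

Run:
```python
from h import *
np.set_printoptions(precision=2,suppress=True)
s=monitor.read_state();print(s["clock"],s["eef_pos"],np.degrees(s["eef_rot"]),s["finger_gap"],s["finger_force"],s["wrist_force"])
# arc: tool x inward, centre at +r in tool x. cw rotation by a: positive turn about tool z
e,R=tool(s);C=np.array([565.1,214.6,e[2]]);c=R.T@(C-e);print("centre in tool",c)
for a in np.arange(5,165,5):
    r=Ro.from_euler("z",a,degrees=True).as_matrix()
    p=c-r@c;print([0,*np.round(p[:2],1).tolist(),0,int(a)],end=", ")
```

```text
6.075 [648.69 202.12 100.75] [179.99   0.03 171.44] 11.75674159877913 5.000103861093521 [-0.23 -0.67  1.83]
centre in tool [84.52 -0.1  -0.04]
[0, 0.3, -7.4, 0, 5], [0, 1.3, -14.7, 0, 10], [0, 2.9, -21.9, 0, 15], [0, 5.1, -28.9, 0, 20], [0, 7.9, -35.7, 0, 25], [0, 11.3, -42.3, 0, 30], [0, 15.2, -48.5, 0, 35], [0, 19.7, -54.3, 0, 40], [0, 24.7, -59.8, 0, 45], [0, 30.1, -64.8, 0, 50], [0, 36.0, -69.3, 0, 55], [0, 42.2, -73.2, 0, 60], [0, 48.7, -76.7, 0, 65], [0, 55.5, -79.5, 0, 70], [0, 62.5, -81.7, 0, 75], [0, 69.7, -83.3, 0, 80], [0, 77.0, -84.3, 0, 85], [0, 84.4, -84.6, 0, 90], [0, 91.8, -84.3, 0, 95], [0, 99.1, -83.4, 0, 100], [0, 106.3, -81.8, 0, 105], [0, 113.3, -79.6, 0, 110], [0, 120.1, -76.7, 0, 115], [0, 126.7, -73.3, 0, 120], [0, 132.9, -69.4, 0, 125], [0, 138.8, -64.9, 0, 130], [0, 144.2, -59.9, 0, 135], [0, 149.2, -54.5, 0, 140], [0, 153.7, -48.7, 0, 145], [0, 157.7, -42.5, 0, 150], [0, 161.1, -35.9, 0, 155], [0, 163.9, -29.1, 0, 160],
```

Call:
arm_command(steps=[[0,0.1,-3,0,2],[0,0.5,-9,0,6],[0,1.3,-14.7,0,10],[0,2.9,-21.9,0,15],[0,5.1,-28.9,0,20],[0,7.9,-35.7,0,25],[0,11.3,-42.3,0,30],[0,15.2,-48.5,0,35],[0,19.7,-54.3,0,40],[0,24.7,-59.8,0,45],[0,30.1,-64.8,0,50],[0,36.0,-69.3,0,55],[0,42.2,-73.2,0,60],[0,48.7,-76.7,0,65],[0,55.5,-79.5,0,70],[0,62.5,-81.7,0,75],[0,66.8,-82.7,0,78],[0,69.7,-83.3,0,80],[0,69.7,-83.3,0,80],[0,69.7,-83.3,0,80]])

```text
clock: 8.57
eef_pos: [567.1, 130.5, 100.7]
eef_rot: [-3.142, -0.001, 1.595]
wrist_force: [-1.7, 5.2, 3.6]
finger_gap: 12.0
finger_force: 5.0
```

Run:
```python
from h import *
np.set_printoptions(precision=2,suppress=True)
s=monitor.read_state();print(s["clock"],s["eef_pos"],np.degrees(s["eef_rot"]),s["finger_gap"],s["finger_force"],s["wrist_force"],s["joints"])
e,R=tool(s);C=np.array([565.1,214.6,e[2]]);v=e-C;th=np.degrees(np.arctan2(v[1],v[0]));c=R.T@(C-e);print("centre in tool",c,th,"to go",th+171.95)
for a in list(np.arange(2,th+171.95,5))+[th+171.95]:
    r=Ro.from_euler("z",a,degrees=True).as_matrix()
    p=c-r@c;print([0,*np.round(p[:2],1).tolist(),0,round(float(a),1)],end=", ")
```

```text
8.575 [567.12 130.5  100.68] [-180.     -0.04   91.39] 11.968204016293557 5.000255852937698 [-1.67  5.21  3.63] [0.16 0.5  1.55 0.   1.09 0.14]
centre in tool [84.12  0.02  0.07] -88.6270800441508 to go 83.32291995584919
[0, 0.1, -2.9, 0, 2.0], [0, 0.6, -10.3, 0, 7.0], [0, 1.8, -17.5, 0, 12.0], [0, 3.7, -24.6, 0, 17.0], [0, 6.1, -31.5, 0, 22.0], [0, 9.2, -38.2, 0, 27.0], [0, 12.8, -44.6, 0, 32.0], [0, 17.0, -50.6, 0, 37.0], [0, 21.6, -56.3, 0, 42.0], [0, 26.8, -61.5, 0, 47.0], [0, 32.3, -66.3, 0, 52.0], [0, 38.3, -70.5, 0, 57.0], [0, 44.6, -74.3, 0, 62.0], [0, 51.3, -77.4, 0, 67.0], [0, 58.1, -80.0, 0, 72.0], [0, 65.2, -81.9, 0, 77.0], [0, 72.4, -83.3, 0, 82.0], [0, 74.4, -83.5, 0, 83.3],
```

Call:
arm_command(steps=[[0,0.1,-2.9,0,2],[0,0.6,-10.3,0,7],[0,1.8,-17.5,0,12],[0,3.7,-24.6,0,17],[0,6.1,-31.5,0,22],[0,9.2,-38.2,0,27],[0,12.8,-44.6,0,32],[0,17,-50.6,0,37],[0,21.6,-56.3,0,42],[0,26.8,-61.5,0,47],[0,32.3,-66.3,0,52],[0,38.3,-70.5,0,57],[0,44.6,-74.3,0,62],[0,51.3,-77.4,0,67],[0,58.1,-80,0,72],[0,65.2,-81.9,0,77],[0,70.5,-83,0,80.7],[0,74.4,-83.5,0,83.3],[0,74.4,-83.5,0,83.3],[0,74.4,-83.5,0,83.3]])

```text
clock: 11.08
eef_pos: [482.6, 202.4, 100.7]
eef_rot: [-3.142, -0.002, 0.141]
wrist_force: [4.7, 1.6, 0.6]
finger_gap: 12.0
finger_force: 5.0
```

Run:
```python
from h import *
np.set_printoptions(precision=2,suppress=True)
s=monitor.read_state();print(s["clock"],s["eef_pos"],np.degrees(s["eef_rot"]),s["finger_gap"],s["finger_force"],s["wrist_force"],s["joints"])
e,R=tool(s);C=np.array([565.1,214.6,e[2]]);v=e-C;th=np.degrees(np.arctan2(v[1],v[0]));c=R.T@(C-e);print("centre in tool",c,th)
c=imaging.camera("wrist");save("w4",c["img"]);print(proj(c,[452.52,198.71,76]),proj(c,[480.9,202.7,98]))
```

```text
11.075 [482.58 202.4  100.72] [-179.99   -0.11    8.07] 12.049240725246554 4.99997578561306 [4.68 1.61 0.62] [ 0.33  0.38  1.73 -0.    1.04  1.76]
centre in tool [83.41 -0.5   0.16] -171.58696115900278
[319.39 344.22] [319.54 311.66]
```

View pics/w4.png

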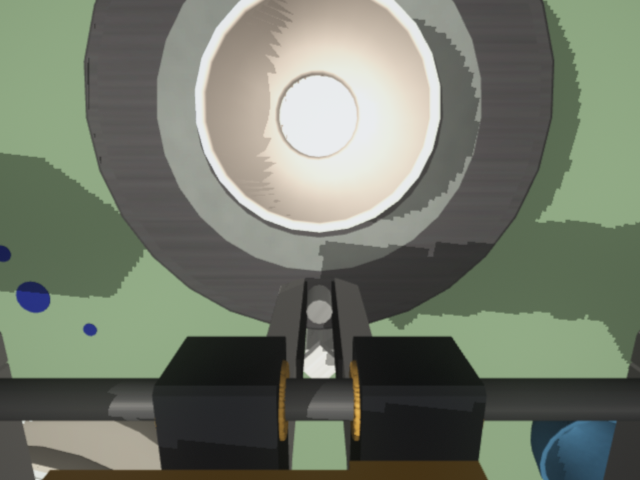

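The stud top at (319,311) and the pointer's corner at (319,345) line up between the fingers. I'll let go, rise and check from above.

Call:
arm_command(steps=[[0.2,0,0,0,0],[0.3,0,0,0,0],[0.4,0,0,0,0],[0.4,0,0,0,0],[0.4,0,0,-30,0],[0.4,0,0,-70,0],[0.4,0,0,-110,0],[0.4,20,0,-150,0],[0.4,60,0,-160,0],[0.4,85,0,-160,0],[0.4,85,0,-160,0],[0.4,85,0,-160,0]])

```text
clock: 12.62
eef_pos: [565.5, 214.4, 260.2]
eef_rot: [3.141, 0.001, 0.142]
wrist_force: [-0.7, -0.1, -0.5]
finger_gap: 37.5
finger_force: 0.0
```

Run:
```python
from h import *
np.set_printoptions(precision=2,suppress=True)
s=monitor.read_state();print(s["clock"],s["eef_pos"],s["wrist_force"])
c=imaging.camera("wrist");i=c["img"];save("w5",i)
b=(i.min(2)>150).astype(np.uint8)
n,l,st,ce=cv2.connectedComponentsWithStats(b)
for q in range(1,n):
    if st[q,4]>40:print(st[q],ce[q],onz(c,*ce[q],98)[:2])
print("ptr",proj(c,[452.52,198.71,76]),"goal",proj(c,[480.9,202.7,98]))
```

```text
12.625 [565.52 214.36 260.19] [-0.73 -0.05 -0.53]
[ 264  179  110  109 8157] [323.06 233.81] [562.01 211.04]
[  0 304  30  52 826] [ 11.22 327.59] [436.02 477.47]
[313 316  13  12 128] [318.91 321.59] [481.06 203.05]
[602 336  17  28 137] [607.86 350.38] [489.85 -64.18]
[307 339  25  23 305] [319.32 350.18] [452.67 198.61]
[  49  421   43   59 1756] [ 70.24 456.  ] [301.25 427.59]
ptr [319.16 338.51] goal [319.26 321.8 ]
```

View pics/w5.png

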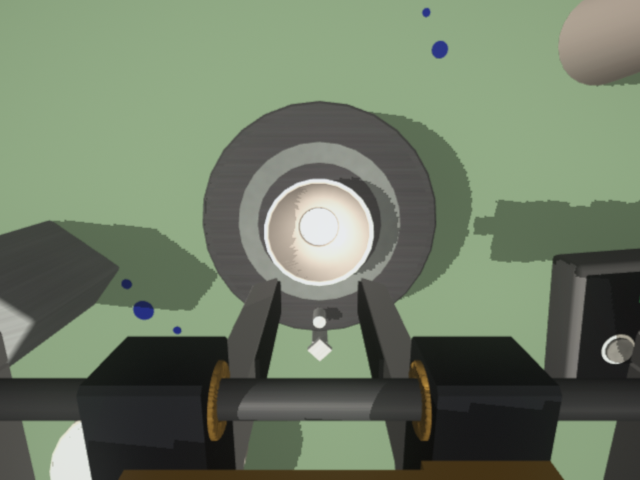

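The stud is within 0.4 mm of the index point, at pixel (319,322), and in line with the pointer at (319,350). The dish is still mid-wheel at (319,232). I'll shut the fingers and move above the long key, with the finger line along the key's length.

Call:
arm_command(steps=[[0,-10,25,0,-8],[0,-25,70,10,-16],[0,-40,115,20,-25],[0,-55,160,30,-34],[0,-70,200,40,-43],[0,-85,240,50,-52],[0,-100,280,60,-61],[0,-115,320,60,-70],[0,-128,350,60,-79],[0,-135,371,60,-88],[0,-135,371,60,-95],[0,-135,371,60,-95],[0,-135,371,60,-95],[0,-135,371,60,-95]], force=20)

```text
clock: 14.42
eef_pos: [484.9, -171.6, 200.5]
eef_rot: [3.141, 0.0, 1.799]
wrist_force: [0.5, 0.9, -0.8]
finger_gap: 0.5
finger_force: 0.0
```

Run:
```python
from h import *
np.set_printoptions(precision=2,suppress=True)
s=monitor.read_state();print(s["clock"],s["eef_pos"],np.degrees(s["eef_rot"]),s["wrist_force"],s["finger_gap"])
c=imaging.camera("wrist");i=c["img"].copy()
for t in("key_long","key_round","key_square"):
    for d in trace(c,t)[:1]:
        m=d["region"].astype(np.uint8);r=cv2.minAreaRect(np.argwhere(m)[:,::-1].astype(np.float32))
        B=np.array([onz(c,u,v,56)[:2] for u,v in cv2.boxPoints(r)])
        print(t,d["p"],r,B.mean(0),np.hypot(*(B[1]-B[0])),np.hypot(*(B[2]-B[1])),np.degrees(np.arctan2(*(B[1]-B[0])[::-1])))
        cv2.circle(i,tuple(int(x) for x in r[0]),3,(255,0,0),-1)
save("w6",i)
```

```text
14.425 [ 484.9  -171.62  200.53] [179.99   0.01 103.08] [ 0.54  0.85 -0.83] 0.5246172008863117
key_long 0.69 ((320.4999694824219, 237.0), (62.99999237060547, 23.999996185302734), -0.0) [ 485.66 -172.26] 19.85417076295066 50.143729187775854 101.92878547981752
key_round 0.86 ((320.7500305175781, 161.25001525878906), (35.35533905029297, 36.06244659423828), 45.0) [ 472.34 -114.26] 27.025358608232214 26.524380970664495 57.062839964144885
```

View pics/w6.png

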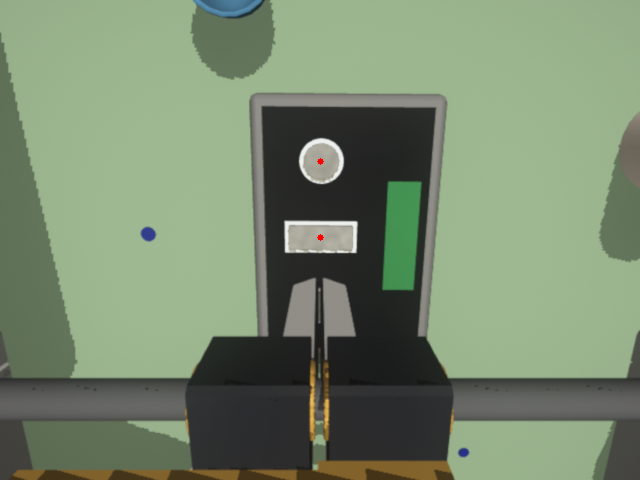

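The long key is centred at (320,237), round key at (321,161), and the square key is hidden behind the fingers. The finger line lies along the long key, so I'll descend to just above it.

Call:
arm_command(steps=[[0,-0.9,0.6,40,0],[0,-0.9,0.6,80,0],[0,-0.9,0.6,110,0],[0,-0.9,0.6,120,0],[0,-0.9,0.6,123,0],[0,-0.9,0.6,123,0],[0,-0.9,0.6,123,0]])

```text
clock: 15.5
eef_pos: [486.1, -172.9, 78.4]
eef_rot: [3.14, 0.001, 1.8]
wrist_force: [-0.3, 0.9, 0.4]
finger_gap: -0.0
finger_force: 0.0
```

Call:
arm_command(steps=[[0,0,0,0.5,0],[0,0,0,1,0],[0,0,0,1.5,0],[0,0,0,1.5,0]])

```text
clock: 16.0
eef_pos: [485.7, -172.7, 75.9]
eef_rot: [-3.142, -0.0, 1.8]
wrist_force: [0.5, -1.0, -0.2]
finger_gap: -0.0
finger_force: 0.0
```

Call:
arm_command(steps=[[0,0,0,0.3,0],[0,0,0,0.6,0],[0,0,0,0.9,0],[0,0,0,0.9,0]])

```text
clock: 16.5
eef_pos: [485.7, -172.7, 75.2]
eef_rot: [3.141, 0.0, 1.8]
wrist_force: [-0.9, 0.7, 5.0]
finger_gap: 0.3
finger_force: 2.2
```

Call:
arm_command(steps=[[0,0,0,0.3,0],[0,0,0,0.6,0],[0,0,0,0.6,0]])

```text
clock: 16.88
eef_pos: [485.7, -172.7, 74.6]
eef_rot: [3.142, 0.0, 1.8]
wrist_force: [-3.0, 0.6, 6.2]
finger_gap: 0.5
finger_force: 3.2
```

Call:
arm_command(steps=[[0,0,0,0.3,0],[0,0,0,0.5,0],[0,0,0,0.5,0]])

```text
clock: 17.25
eef_pos: [485.7, -172.7, 74.3]
eef_rot: [3.141, 0.0, 1.8]
wrist_force: [-3.5, 0.6, 8.1]
finger_gap: 1.0
finger_force: 4.5
```

Call:
arm_command(steps=[[0,0,0,0.2,0],[0,0,0,0.4,0],[0,0,0,0.4,0]])

```text
clock: 17.62
eef_pos: [485.8, -172.7, 74.3]
eef_rot: [3.141, 0.0, 1.8]
wrist_force: [-5.5, 2.2, 14.1]
finger_gap: 0.3
finger_force: 6.7
```

Call:
arm_command(steps=[[0,0,0,-0.1,0],[0,0,0,-0.1,0],[0,0,0,-0.1,0]])

```text
clock: 18.0
eef_pos: [485.8, -172.7, 74.3]
eef_rot: [3.141, 0.0, 1.8]
wrist_force: [-5.0, 2.5, 12.8]
finger_gap: 0.4
finger_force: 6.1
```

Call:
arm_command(steps=[[0,0,0,0,0],[0,0,0,0,0],[0,0,0,0,0],[0,0,0,0,0],[0,0,0,0,0]])

```text
clock: 18.62
eef_pos: [485.8, -172.7, 74.3]
eef_rot: [3.141, 0.0, 1.8]
wrist_force: [-4.1, 2.0, 12.3]
finger_gap: 0.5
finger_force: 6.1
```

Call:
arm_command(steps=[[0,0,0,-5,0],[0,0,0,-30,0],[0,0,0,-80,0],[0,0,0,-140,0],[0,0,0,-200,0],[0,30,0,-220,0],[0,30,0,-220,0],[0,30,0,-220,0]])

```text
clock: 19.62
eef_pos: [478.8, -143.7, 292.6]
eef_rot: [-3.14, -0.001, 1.8]
wrist_force: [-0.5, -0.4, -0.3]
finger_gap: 0.3
finger_force: 0.0
```

Run:
```python
from h import *
np.set_printoptions(precision=1,suppress=True)
s=monitor.read_state();print(s["clock"],s["eef_pos"],s["wrist_force"])
c=imaging.camera("top");i=c["img"]
for t,z in(("dish_mid",95),("paint_bowl",45),("tin",77),("cup",100),("saucer",18)):
    for d in trace(c,t)[:1]:
        m=np.argwhere(d["region"]).mean(0)[::-1];print(t,d["p"],m,onz(c,*m,z))
o=imaging.camera("scene")["img"]
save("end",np.hstack([cv2.resize(i,(400,300),interpolation=3),cv2.resize(i[170:300,180:290],(400,300),interpolation=3)]))
```

```text
19.625 [ 478.8 -143.7  292.6] [-0.5 -0.4 -0.3]
dish_mid 0.81 [231.2 221. ] [567.1 218.4  95. ]
paint_bowl 0.89 [323.1 306.5] [376.1   6.7  45. ]
tin 0.64 [117.5 265.8] [464.6 482.   77. ]
cup 0.9 [340.4 147.1] [744.2 -32.4 100. ]
saucer 0.86 [535.  273.8] [ 457.9 -494.1   18. ]
```

View pics/end.png

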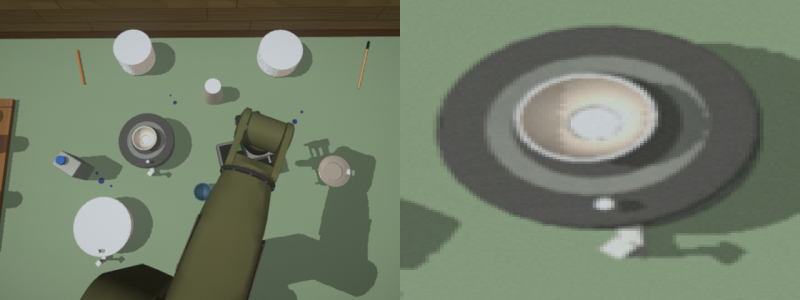

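The stud stands at the pointer, crop (604,204), and the dish is in the middle. The tin, cup and saucer haven't moved. The bowl is partly hidden by the arm, which never went near it. The key was held at about 12–14 N for about 1 s, and the hand is clear.

```bash
python3 -c "from cell import job;print(job.sign_off())"
```

```text
the job is handed in; nothing more can be done
None
```

The job is handed in: the stud stands within about 0.4 mm of the pointer with the dish still mid-wheel, and the long key was pressed at about 12–14 N for about a second and released, at about 20 s on the clock.

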